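Check the balance of a sprung tank cover

ROBOT

A 6-joint arm with a two-finger parallel gripper is mounted at the origin on the work surface. World frame = base frame: x ahead of the robot, y to its left, z up, the work surface at z = 0. Lengths are in m, angles in degrees, forces in N, time in s.
With the tool pointing down it reaches from about 0.4 to 0.825 m from the base axis. Payload 7 kg.
Tool frame: the origin (TCP) lies midway between the tips of the shut fingers; the grasp point (between the pads) lies 19 mm behind it (grip_depth is the distance from the TCP to the grasp point, in m); z points along the fingers, y is the direction in which the jaws open and shut (so a half turn about z gives the same grasp; the last joint's range is limited). The gripper opens to 88 mm and grips with 3 to 60 N. Pads are 19 mm wide; open, the fingers measure 130 mm over their backs; the gripper's body (78 mm by 193 mm) begins 47 mm behind the grasp point.
Start: joints at [86.58, 20.546, 0.682, 0, -70.136, -16.507], TCP at [0.23, 0.635, 0.227] pointing down, gripper open.
Joint ranges: [-176.03, 176.03], [-82.01, 121.73], [-58.28, 71.71], [-173.87, 95.51], [-174.79, -0.11], [-173.66, 173.66]. Speed limits (degrees/s): [136.94, 136.94, 172.46, 180, 180, 180].

INTERFACE

Orientations are given as [roll, pitch, yaw] about the fixed x, y, z axes, in that order (R = Rz(yaw) Ry(pitch) Rx(roll)).
In Python, from plant import * gives the robot as it stands.
- The arm moves only by the shell command python3 -m inch 'ROWS'. ROWS is JSON, a list of rows, each an object of numbers: "ax", "ay", "az": the turn, a rotation vector about the tool's x, y, z in degrees; "dx", "dy", "dz": the shift along the tool's x, y, z in mm; "fingers": the finger opening in mm, from 0 to 87.6. In form: [{"ax": .., "ay": .., "az": .., "dx": .., "dy": .., "dz": .., "fingers": ..}, ...]. A call has 1 to 8 rows; each row is the pose to reach, as a shift and turn from the pose commanded when the call began, along the tool's axes at that moment; what a row does not reach only later rows make up. A row lasts 1/8 s, in which the tool goes at most 62.5 mm and 10.7 degrees, less where a joint would pass 70% of its speed; a pose out of reach is approached as far as the arm can. A call with a gripper value outside its range is refused whole. The fingers move at their own pace and stop on an object; the grip force is fixed at half the most. Time passes only in rows, so rows that repeat a pose let the fingers close. It gives the time, the measured TCP pose, the force and the opening at its end, in the units of the state.
- get_obs(): the state, without advancing time (a new reading comes with each control period).
- snapshot(name): name is "side" or "top" or "wrist"; returns a dict with "image" (420x560x3 uint8, red, green, blue), "fx", "fy", "cx", "cy" (pixels), "k1" (the pictures are not rectified: a ray, as slopes to the right and down, at radius r is drawn at 1 + k1 r^2 times it, then the intrinsics apply), "rvec" (rotation vector, rad) and "tvec" (3), from world to camera coordinates, as OpenCV has them. Camera axes: x right, y down, z forward; pixel columns grow to the right and rows downward; lengths in m; the calibration is good to about 2 mm. A picture is of the moment at which its call begins. There is no depth.
- close_job(): hands the job in, once; it reports no verdict.
Trained networks look in the newest picture that a camera, given by its name, has taken for a name from the list of things; names that differ only in an ending like _2 or _b are one class to them, and where a whole thing is asked for, a point or a joint stands for the part that bears it (a point fixed in the world has none). Each returns a list of dicts, best first, with "score" (0 to 1); they miss things now and then, are a little off and sometimes report something else, mostly with a low value. They report only what shows in the picture. A call takes as long as a camera call. They do not tell look-alikes from the thing itself.
- search_frame(target, camera): "bbox" ([centre column, centre row, width, height] in pixels, round what is visible of it).
- trace(target, camera): "mask" (420x560 bool, what is visible of it) and "bbox" ([centre column, centre row, width, height] in pixels, round what is visible of it).
- landmark_of(target, camera): "position" ([column, row] in pixels: a listed point, or the origin of a listed thing).
The state is a dict: "clock": time; "joint_pos": joint angles; "qvel": joint speeds; "tau": joint torques, N m; "tool_pos": TCP position; "orientation": TCP orientation; "force": force on the tool from outside, world axes, zero at the start; "moment": the same for the moment, N m; "opening": finger opening in m.
Only numpy, scipy, OpenCV 4.12 (cv2) and the standard library are available. Lean on these libraries where they do the work, as an engineer would, in place of code of your own. Each camera call takes 0.05 s, during which the arm holds its last target.

TASK

Check the spring of the oil tank's cover: first lift the valve block off the cover and stand it upright in the parts tray. Then raise the cover by its rail until it is a little past its balance point, keeping hold so that the spring never throws it up to its stop, and bring it back to about ten degrees below the balance point. Finish there, holding the cover still with the fingers, and leave everything else where it is.

Things in the scene. Friction and masses are not known exactly. Their poses are not given: they have to be found in the camera images.
- tank: Oil tank fixed to the table: grey metal box 200 x 200 x 86 mm high. Origin: centre of its underside; x from its front (rail side, to the robot) to its back (hinge), z up. A bent steel bar (quadrant, 130 mm about the hinge, 110 mm left (+y) of the middle, 220 mm high) has a brass pin at the balance angle.
- cover (a joint): Angle of the sprung cover (rad): 0 shut, level; grows as its front edge swings up; stop at 1.35. Plate 190 x 196 x 6 mm, top face 93 mm above the table when shut. Its balance point is 0.80 rad (46 degrees): below, it sinks shut by itself (2.5 N up at the rail holds it near shut, 0.9 N at 0.63); above, the spring lifts it to its stop (1 to 3 N). No hinge friction, light damping.
- rail (a point): Middle of the cover's grab rail: round black bar, 12 mm thick, 150 mm long, parallel to the hinge (tank's y), level with the plate when shut, its centre 60 mm in front of the plate's edge and 250 mm from the hinge; two flat arms hold it 65 mm either side of this point. Free space below. Can be gripped from above; it turns between the fingers as the cover swings.
- cover_hinge (a point): Middle of the cover's hinge axis (along the tank's y), 90 mm above the table, 95 mm behind the tank's centre. Axes as the tank's. At cover angle q the rail is 250 cos q mm in front of here (tank's -x) and 250 sin q mm above.
- block_c (a point): Centre of the valve block, a loose dark steel block with brass ports on its top, 60 (its x) x 40 (its y) x 46 high (z) mm, 0.3 to 0.6 kg, standing on the shut cover, its centre 23 mm above the cover.
- tray_in (a point): Centre of the inner floor (4 mm above the table) of the grey open parts tray, fixed, 240 (x) x 160 (y) x 32 mm high, walls 4 mm, on one side of the tank; a fixed cylinder rig (copper cylinder on a plate, 64 mm high) is on the other side. A pipe union stands in its far (+x) end, about 77 mm from the centre; the rest is free.
- union: Bystander, leave alone: hex pipe union, steel, 35 across, 30 high, already lying in the far end of the tray. Origin at its underside; sizes in mm.
- adaptor: Bystander, leave alone: hex brass adaptor, 42 across, 40 high. Origin at its underside; sizes in mm.
- gauge: Bystander, leave alone: round pressure gauge lying on its back, 64 across, 26 high. Origin at its underside; sizes in mm.
- wrench: Bystander, leave alone: steel wrench lying flat on the table in front of the tank, under 15 high. Origin at its underside; sizes in mm.
- oil_can: Bystander, leave alone: closed plain can, 60 across, 130 high. Origin at its underside; sizes in mm.
- driver: Bystander, leave alone: screwdriver lying on the table, under 35 high. Origin at its underside; sizes in mm.
- block: The same valve block; origin at the centre of its underside.
Mind the look-alikes: they are no part of the job. There is more than one size of the block; the job needs the largest.

How it is judged:
By the outcome, as a careful person would: the job done as asked, in the order asked, and still so for the second after the job is handed in, while the arm keeps its last pose, push and grip.
It also fails if it takes over 64 s, if anything falls off the work surface, if the arm or the gripper's body presses on something with over 40 N, if the wrist force passes 120 N, or if a joint passes its speed limit or range.

## Working session

There is one attempt and no reset: what is moved stays moved. The work goes in short steps, Python scripts to look and compute and a shell command to move; the robot and the scene stay as the last step left them, time stands still between calls to the robot, and variables do not carry over. Pictures are saved under pics/ and viewed, and the job is handed in when it is done.

```bash
ls; mkdir -p pics
cat > h.py <<'E'
from plant import *
import numpy as np, cv2
from scipy.spatial.transform import Rotation as R
def snap(n,name=None):
    s=snapshot(n)
    if name: cv2.imwrite('pics/'+name+'.png',s['image'][:,:,::-1])
    return s
def ray(s,uv):
    # returns origin, dir in world
    x=(uv[0]-s['cx'])/s['fx'];y=(uv[1]-s['cy'])/s['fy']
    rd=np.hypot(x,y);r=rd
    for _ in range(50): r=rd/(1+s['k1']*r*r)
    k=r/rd if rd>0 else 1
    d=np.array([x*k,y*k,1.])
    Rm=R.from_rotvec(np.ravel(s['rvec'])).as_matrix();t=np.ravel(s['tvec'])
    o=-Rm.T@t; d=Rm.T@d
    return o,d/np.linalg.norm(d)
def atz(s,uv,z):
    o,d=ray(s,uv); return o+d*(z-o[2])/d[2]
def tri(obs):
    A=np.zeros((3,3));b=np.zeros(3);L=[ray(s,uv) for s,uv in obs]
    for o,d in L:
        P=np.eye(3)-np.outer(d,d);A+=P;b+=P@o
    p=np.linalg.solve(A,b)
    return p,[np.linalg.norm((np.eye(3)-np.outer(d,d))@(p-o)) for o,d in L]
def proj(s,p):
    Rm=R.from_rotvec(np.ravel(s['rvec'])).as_matrix();c=Rm@np.asarray(p)+np.ravel(s['tvec'])
    x,y=c[:2]/c[2];k=1+s['k1']*(x*x+y*y)
    return np.array([s['fx']*x*k+s['cx'],s['fy']*y*k+s['cy']])
E
python3 - <<'E'
from h import *
np.set_printoptions(precision=4,suppress=True)
o=get_obs();print({k:np.round(v,4) for k,v in o.items()})
S={}
for n in ['side','top','wrist']:
    S[n]=snap(n,n+'0')
    ro,rd=ray(S[n],(280,210));print(n,ro,rd)
    for t in ['block_c','rail','cover_hinge','tray_in','tank','union']:
        for r in landmark_of(t,n)[:4]:
            print(' ',t,np.round(r['position'],1),round(r['score'],2))
import pickle;pickle.dump(S,open('S0.pkl','wb'))
E
```

```text
pics
{'clock': np.float64(0.0), 'joint_pos': array([ 86.5788,  20.5913,   0.6341,  -0.0188, -70.1361, -16.5069]), 'qvel': array([-0.0174,  0.0414, -0.0846, -0.083 ,  0.0787,  0.0286]), 'tau': array([ -0.0022, -58.2717,  29.3053,   6.9972,   0.0068,  -0.0002]), 'tool_pos': array([0.2299, 0.6341, 0.2256]), 'orientation': array([179.9055,  -0.0096, -19.9345]), 'force': array([ 0.2361, -0.3845,  0.6121]), 'moment': array([-0.0325,  0.0479,  0.025 ]), 'opening': np.float64(0.0878)}
side [0.5256 1.0587 0.9828] [ 0.0269 -0.7408 -0.6712]
  block_c [243.2 197.3] 0.95
  block_c [177.5 211.4] 0.81
  block_c [241.1 187.9] 0.69
  block_c [256.7 276.2] 0.63
  rail [307.1 331.7] 0.67
  rail [306. 195.] 0.6
  cover_hinge [210.  203.9] 0.7
  tray_in [308.4 332.1] 0.67
  tank [305.9 196.2] 0.2
top [0.5115 0.0735 1.3938] [ 0.076  -0.022  -0.9969]
  block_c [285.1 193.7] 0.68
  block_c [283.6 191.4] 0.63
  block_c [290.6 140.8] 0.44
  block_c [226.9 217.3] 0.44
  rail [296.1 249.1] 0.75
  rail [276.1 167. ] 0.45
  cover_hinge [276.3 166.4] 0.78
  tray_in [175.  256.6] 0.8
  tank [281.4 203.1] 0.68
  union [165.  231.2] 0.54
wrist [0.3057 0.6075 0.3859] [-0.2832  0.1073 -0.953 ]
```

View pics/side0.png

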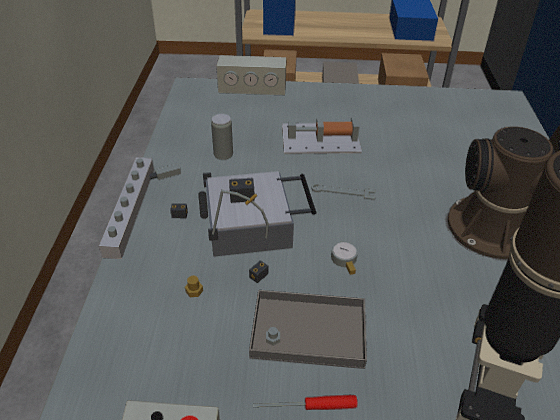

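View pics/top0.png

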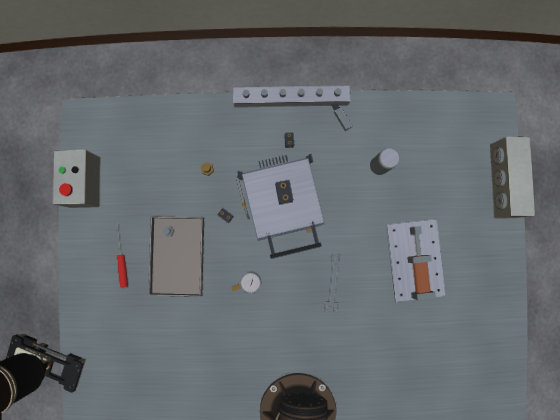

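View pics/wrist0.png

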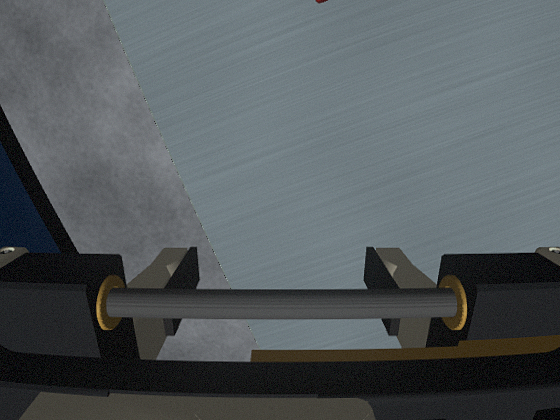

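Seen: three blocks. One is on the cover (top 284,191; side 241,188), one is on the table behind the tank (top 289,140; side 178,211) and one on the table to the left (top 225,215; side 258,271). The one on the cover looks largest. I'll confirm that with an enlarged crop.

Run:
```python
import cv2,numpy as np
a=cv2.imread('pics/top0.png')[120:270,215:365];b=cv2.imread('pics/side0.png')[160:290,165:325]
a=cv2.resize(a,(600,600),interpolation=3);cv2.imwrite('pics/ctop0.png',a)
b=cv2.resize(b,(738,600),interpolation=3);cv2.imwrite('pics/cside0.png',b)
```

```text
(no output)
```

View pics/ctop0.png

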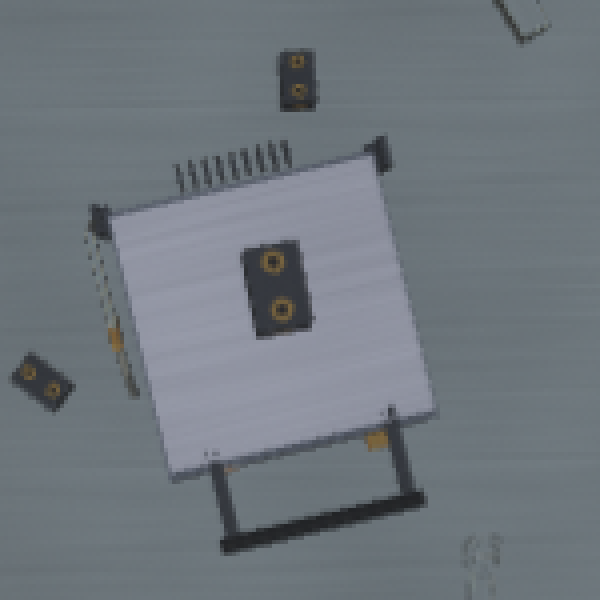

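View pics/cside0.png

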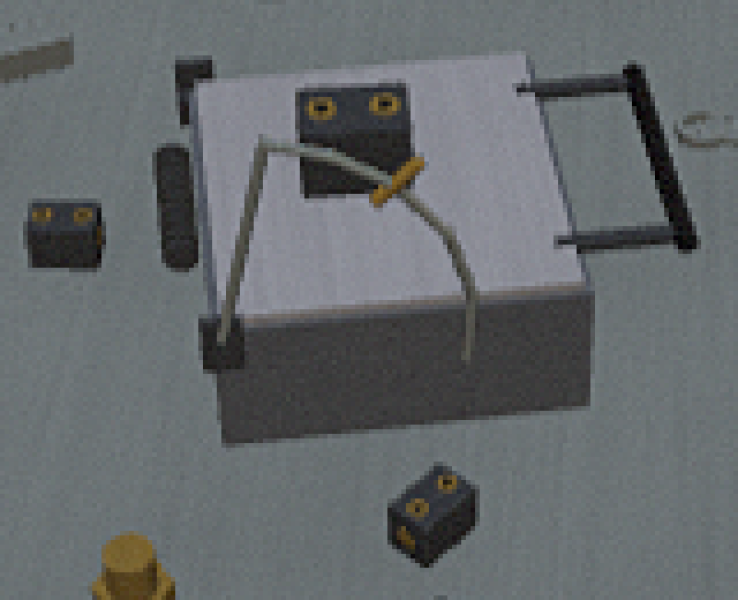

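Run:
```python
from h import *
import pickle
np.set_printoptions(precision=4,suppress=True)
S=pickle.load(open('S0.pkl','rb'))
t=lambda u,v:(215+(u+.5)/4-.5,120+(v+.5)/4-.5)
k=738/160;k2=600/130
s=lambda u,v:(165+(u+.5)/k-.5,160+(v+.5)/k2-.5)
def T(n,a,b):
    p,e=tri([(S['top'],t(*a)),(S['side'],s(*b))]);print(n,p,np.round(e,4));return p
p1=T('portfar',(273,262),(320,108));p2=T('portnear',(283,309),(385,104))
r1=T('railL',(223,546),(686,243));r2=T('railR',(422,499),(632,69))
c1=T('coverFL',(173,478),(592,291));c2=T('coverBL',(110,216),(215,322));c3=T('coverBR',(375,155),(193,83))
pin=T('pin',(116,340),(398,182))
m=(r1+r2)/2;print('rail mid',m,'len',np.linalg.norm(r1-r2))
d=(r1-r2)[:2];print('tank yaw',np.degrees(np.arctan2(-d[0],d[1])))
d=(p1-p2)[:2];print('block yaw',np.degrees(np.arctan2(d[1],d[0])), (p1+p2)/2)
d=(c1-c2)[:2];print('cover yaw',np.degrees(np.arctan2(-d[1],-d[0])))
for z in (.116,.139):
  print('block_c',z,atz(S['top'],(285.1,193.7),z),atz(S['side'],(243.2,197.3),z))
print('blk top corners', [atz(S['top'],t(*q),.139)[:2] for q in [(242,251),(299,241),(312,328),(257,338)]])
tc=[atz(S['top'],q,.032)[:2] for q in [(152,217),(203,217),(202,296),(150,295)]];print('tray',tc,np.mean(tc,0))
tc=[atz(S['side'],q,.032)[:2] for q in [(259,293),(365,298),(365,366),(250,362)]];print('trayS',tc,np.mean(tc,0))
print('tray lm',atz(S['top'],(175,256.6),.004))
print('union',tri([(S['top'],(169,231)),(S['side'],(272,334))]))
print('rig',atz(S['top'],(416,260),.0))
print('can',atz(S['top'],(389,158),.13))
print('gauge',atz(S['top'],(251,283),.026), atz(S['top'],(236,288),.02))
```

```text
portfar [0.677  0.0364 0.1392] [0.0005 0.0005]
portnear [0.6434 0.0301 0.1388] [0.0001 0.0001]
railL [0.479 0.075 0.089] [0.0003 0.0003]
railR [ 0.5103 -0.0686  0.0917] [0.0008 0.0008]
coverFL [0.5281 0.1102 0.0841] [0. 0.]
coverBL [0.7198 0.1526 0.0899] [0.0008 0.0008]
coverBR [ 0.761  -0.0412  0.0897] [0.0007 0.0007]
pin [0.6226 0.1441 0.1833] [0.0025 0.0025]
rail mid [0.4946 0.0032 0.0904] len 0.14698141506735427
tank yaw 12.298381953667224
block yaw 10.594300647874626 [0.6602 0.0332 0.139 ]
cover yaw 12.477194636333948
block_c 0.116 [0.6549 0.0299 0.116 ] [0.6529 0.0617 0.116 ]
block_c 0.139 [0.6524 0.0306 0.139 ] [0.6495 0.0881 0.139 ]
blk top corners [array([0.6847, 0.0578]), array([0.691 , 0.0179]), array([0.6298, 0.0102]), array([0.6236, 0.0486])]
tray [array([0.6015, 0.4328]), array([0.5986, 0.2763]), array([0.3611, 0.2825]), array([0.3654, 0.4412])] [0.4816 0.3582]
trayS [array([0.5968, 0.2894]), array([0.36  , 0.2884]), array([0.3709, 0.4616]), array([0.6009, 0.4668])] [0.4821 0.3765]
tray lm [0.4798 0.3688 0.004 ]
union (array([0.5602, 0.3846, 0.0143]), [np.float64(0.0014712374083889095), np.float64(0.0014712374083891014)])
rig [ 0.454  -0.3777  0.    ]
can [ 0.7507 -0.2684  0.13  ]
gauge [0.3974 0.1348 0.026 ] [0.3825 0.1807 0.02  ]
```

```bash
cat >> h.py <<'E'
def goal(x,y,z,yaw,label=''):
    o=get_obs();p=np.array(o['tool_pos']);Rm=R.from_euler('xyz',o['orientation'],degrees=True)
    d=Rm.inv().apply(np.array([x,y,z])-p)*1000
    a=np.degrees((Rm.inv()*R.from_euler('xyz',[180,0,yaw],degrees=True)).as_rotvec())
    print(label,'d',np.round(d,1),'a',np.round(a,1))
def st():
    o=get_obs();print('t',round(float(o['clock']),2),'pos',np.round(o['tool_pos'],4),'ori',np.round(o['orientation'],2),'F',np.round(o['force'],1),'M',np.round(o['moment'],2),'op',round(float(o['opening'])*1000,1),'j',np.round(o['joint_pos'],1))
E
python3 -c "
from h import *
goal(.57,.12,.34,-79.4)"
```

```text
d [ 494.9  367.9 -113.4] a [-0.  -0.  59.5]
```

```bash
python3 -c "
from h import *
goal(.65,.10,.34,-79.4)"
python3 -m inch '[{"dz":-60},{"dx":50,"dy":40,"dz":-113,"az":10},{"dx":285,"dy":190,"dz":-113,"az":40},{"dx":285,"dy":190,"dz":-113,"az":40},{"dx":285,"dy":190,"dz":-113,"az":40},{"dx":285,"dy":190,"dz":-113,"az":40},{"dx":285,"dy":190,"dz":-113,"az":40},{"dx":285,"dy":190,"dz":-113,"az":40}]'
python3 -c "
from h import *
goal(.65,.10,.34,-79.4);st()"
```

```text
d [ 577.   359.5 -113.4] a [-0.  -0.  59.5]
 d [ 577.   359.5 -113.4] a [-0.  -0.  59.5]
t 1.05 pos [0.2301 0.6346 0.2266] ori [-180.     -0.    -19.93] F [0.1 0.3 0.4] M [ 0.03 -0.01  0.  ] op 87.7 j [ 86.6  20.5   0.7   0.  -70.1 -16.5]$[0]: bad value
```

```bash
python3 -m inch '[{"ax":0,"ay":0,"az":0,"dx":0,"dy":0,"dz":-60,"fingers":87},{"ax":0,"ay":0,"az":10,"dx":50,"dy":40,"dz":-113,"fingers":87},{"ax":0,"ay":0,"az":40,"dx":285,"dy":190,"dz":-113,"fingers":87},{"ax":0,"ay":0,"az":40,"dx":285,"dy":190,"dz":-113,"fingers":87},{"ax":0,"ay":0,"az":40,"dx":285,"dy":190,"dz":-113,"fingers":87},{"ax":0,"ay":0,"az":40,"dx":285,"dy":190,"dz":-113,"fingers":87},{"ax":0,"ay":0,"az":40,"dx":285,"dy":190,"dz":-113,"fingers":87},{"ax":0,"ay":0,"az":40,"dx":285,"dy":190,"dz":-113,"fingers":87}]'
python3 -c "
from h import *
goal(.65,.10,.34,-79.4);st()"
```

```text
clock: 2.05
tool_pos: [0.4347, 0.3564, 0.3403]
orientation: [-179.9, 0.0, -60.1]
force: [-0.1, 0.3, -1.2]
opening: 0.0871
 d [ 3.296e+02 -5.900e+01  3.000e-01] a [-0.1  0.  19.3]
t 2.05 pos [0.4347 0.3564 0.3403] ori [-1.7994e+02  1.0000e-02 -6.0140e+01] F [-0.1  0.3 -1.2] M [ 0.06 -0.02  0.02] op 87.1 j [ 59.3   6.8  -2.9   0.  -80.3 -29.4]
```

```bash
python3 -m inch '[{"ax":0,"ay":0,"az":19.3,"dx":330,"dy":-59,"dz":0,"fingers":87},{"ax":0,"ay":0,"az":19.3,"dx":330,"dy":-59,"dz":0,"fingers":87},{"ax":0,"ay":0,"az":19.3,"dx":330,"dy":-59,"dz":0,"fingers":87},{"ax":0,"ay":0,"az":19.3,"dx":330,"dy":-59,"dz":0,"fingers":87},{"ax":0,"ay":0,"az":19.3,"dx":330,"dy":-59,"dz":0,"fingers":87},{"ax":0,"ay":0,"az":19.3,"dx":330,"dy":-59,"dz":0,"fingers":87},{"ax":0,"ay":0,"az":19.3,"dx":330,"dy":-59,"dz":0,"fingers":87}]'
python3 - <<'E'
from h import *
import pickle
st()
s=snap('wrist','wrist1');st();pickle.dump(s,open('W1.pkl','wb'))
for t in ['block_c','rail','block','cover_hinge']:
    for r in landmark_of(t,'wrist')[:3]: print(t,np.round(r['position'],1),round(r['score'],2))
E
```

```text
clock: 2.92
tool_pos: [0.6503, 0.1021, 0.3386]
orientation: [179.9, -0.0, -79.3]
force: [-0.4, 0.5, -0.0]
opening: 0.0872
t 2.92 pos [0.6503 0.1021 0.3386] ori [ 1.7993e+02 -1.0000e-02 -7.9340e+01] F [-0.4  0.5 -0. ] M [0.19 0.04 0.04] op 87.2 j [ 25.9  16.5   9.1  -0.  -82.7 -15.2]
t 2.98 pos [0.6497 0.1031 0.339 ] ori [179.95   0.   -79.27] F [ 0.1 -0.5 -0.1] M [ 0.06 -0.08  0.02] op 86.9 j [ 26.   16.4   9.1  -0.  -82.7 -15.2]
block_c [167.5  77.3] 0.89
block_c [283.7 113.5] 0.83
block_c [161.6  73.6] 0.76
rail [425.2 114.4] 0.96
rail [203.7 250.5] 0.47
block [167.5  77.3] 0.89
block [283.7 113.5] 0.83
block [161.6  73.6] 0.76
```

View pics/wrist1.png

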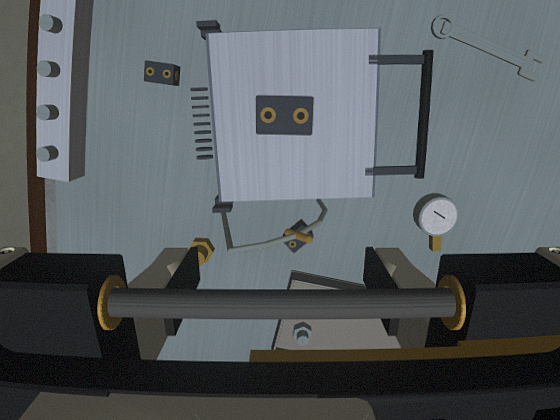

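The wrist picture shows the block on the cover at (284,115), the rail from (429,51) to (421,178), and the quadrant with its pin near (298,235).

Run:
```python
from h import *
import pickle
np.set_printoptions(precision=4,suppress=True)
S=pickle.load(open('S0.pkl','rb'));W=pickle.load(open('W1.pkl','rb'))
t=lambda u,v:(215+(u+.5)/4-.5,120+(v+.5)/4-.5)
k=738/160;k2=600/130
s=lambda u,v:(165+(u+.5)/k-.5,160+(v+.5)/k2-.5)
def T(n,a,b,c):
    p,e=tri([(S['top'],t(*a)),(S['side'],s(*b)),(W,c)]);print(n,p,np.round(e,4));return p
p1=T('pf',(273,262),(320,108),(268,115.5));p2=T('pn',(283,309),(385,104),(300.5,115.5))
r1=T('rL',(223,546),(686,243),(421,178));r2=T('rR',(422,499),(632,69),(429,51))
m=(r1+r2)/2;print('mid',m,np.linalg.norm(r1-r2))
d=(r1-r2)[:2];print('yaw',np.degrees(np.arctan2(-d[0],d[1])))
for q in [(268,115.5),(300.5,115.5),(283.7,113.5)]: print(atz(W,q,.139))
print([atz(W,q,.139)[:2] for q in [(256,95),(313,96),(313,135),(256,134)]])
print('rail W',atz(W,(425.2,114.4),.09),atz(W,(425,114.5),.096))
c=[atz(W,q,.093)[:2] for q in [(207,34),(380,28),(374,197),(221,202)]];print(c)
goal(.658,.0335,.22,-79.4)
```

```text
pf [0.677  0.0366 0.1395] [0.0006 0.0005 0.0003]
pn [0.6435 0.0303 0.139 ] [0.0002 0.0002 0.0004]
rL [0.4782 0.0762 0.0916] [0.0013 0.0016 0.002 ]
rR [ 0.5101 -0.0688  0.0918] [0.0007 0.0009 0.0005]
mid [0.4942 0.0037 0.0917] 0.14851984633377494
yaw 12.415354439973758
[0.6771 0.0369 0.139 ]
[0.6438 0.0306 0.139 ]
[0.6614 0.0318 0.139 ]
[array([0.6929, 0.0188]), array([0.635 , 0.0089]), array([0.6267, 0.0479]), array([0.6863, 0.058 ])]
rail W [0.4933 0.0007 0.09  ] [0.4961 0.0012 0.096 ]
[array([ 0.7618, -0.0378]), array([ 0.5723, -0.0806]), array([0.5293, 0.1118]), array([0.7187, 0.1541])]
 d [ 71.1   4.6 120. ] a [-0.   0.   0.3]
```

```bash
python3 -m inch '[{"ax":0,"ay":0,"az":0.3,"dx":35,"dy":2,"dz":30,"fingers":87},{"ax":0,"ay":0,"az":0.3,"dx":71,"dy":2.5,"dz":70,"fingers":87},{"ax":0,"ay":0,"az":0.3,"dx":71,"dy":2.5,"dz":120,"fingers":87},{"ax":0,"ay":0,"az":0.3,"dx":71,"dy":2.5,"dz":140,"fingers":87},{"ax":0,"ay":0,"az":0.3,"dx":71,"dy":2.5,"dz":140,"fingers":87},{"ax":0,"ay":0,"az":0.3,"dx":71,"dy":2.5,"dz":140,"fingers":87}]'
python3 - <<'E'
from h import *
st();snap('wrist','wrist2')
goal(.660,.0335,.101,-79.6)
E
```

```text
clock: 3.92
tool_pos: [0.6612, 0.0334, 0.2013]
orientation: [-179.9, -0.0, -79.5]
force: [0.2, 0.0, 0.3]
opening: 0.087
t 3.92 pos [0.6612 0.0334 0.2013] ori [-1.7987e+02 -1.0000e-02 -7.9460e+01] F [0.2 0.  0.3] M [ 0.05 -0.01 -0.01] op 87.0 j [ 19.7  20.2  -3.3   0.  -66.4  -9.2]
 d [ -0.4   1.5 100.5] a [-0.2  0.   0.1]
```

View pics/wrist2.png

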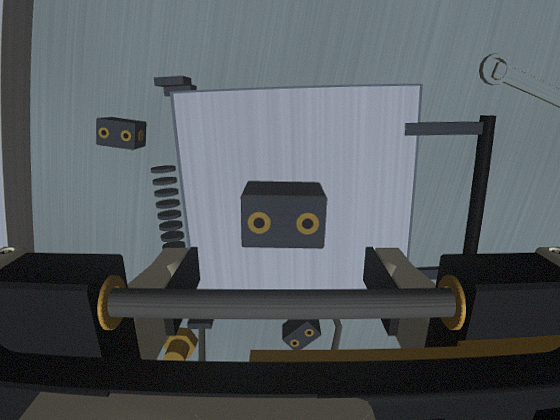

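The block at (284,215) is centred between the fingers, so I descend and grip.

```bash
python3 -m inch '[{"ax":0,"ay":0,"az":0,"dx":0,"dy":0.5,"dz":50,"fingers":87},{"ax":0,"ay":0,"az":0,"dx":0,"dy":0.5,"dz":80,"fingers":87},{"ax":0,"ay":0,"az":0,"dx":0,"dy":0.5,"dz":100,"fingers":87},{"ax":0,"ay":0,"az":0,"dx":0,"dy":0.5,"dz":100,"fingers":87},{"ax":0,"ay":0,"az":0,"dx":0,"dy":0.5,"dz":100,"fingers":87}]'
python3 -m inch '[{"ax":0,"ay":0,"az":0,"dx":0,"dy":0,"dz":0,"fingers":50},{"ax":0,"ay":0,"az":0,"dx":0,"dy":0,"dz":0,"fingers":50},{"ax":0,"ay":0,"az":0,"dx":0,"dy":0,"dz":0,"fingers":50},{"ax":0,"ay":0,"az":0,"dx":0,"dy":0,"dz":0,"fingers":50},{"ax":0,"ay":0,"az":0,"dx":0,"dy":0,"dz":0,"fingers":50},{"ax":0,"ay":0,"az":0,"dx":0,"dy":0,"dz":0,"fingers":50}]'
```

```text
clock: 4.6
tool_pos: [0.6611, 0.0329, 0.1014]
orientation: [-179.9, -0.0, -79.5]
force: [-0.5, 0.7, 1.3]
opening: 0.0872
clock: 5.35
tool_pos: [0.6602, 0.0325, 0.0999]
orientation: [-180.0, -0.0, -79.5]
force: [-0.7, -0.2, 4.4]
opening: 0.0599
```

```bash
python3 -m inch '[{"ax":0,"ay":0,"az":0,"dx":0,"dy":0,"dz":-6,"fingers":50},{"ax":0,"ay":0,"az":0,"dx":0,"dy":0,"dz":-20,"fingers":50},{"ax":0,"ay":0,"az":0,"dx":0,"dy":0,"dz":-45,"fingers":50},{"ax":0,"ay":0,"az":0,"dx":0,"dy":0,"dz":-80,"fingers":50},{"ax":0,"ay":0,"az":0,"dx":0,"dy":0,"dz":-120,"fingers":50},{"ax":0,"ay":0,"az":0,"dx":0,"dy":0,"dz":-165,"fingers":50},{"ax":0,"ay":0,"az":0,"dx":0,"dy":0,"dz":-190,"fingers":50},{"ax":0,"ay":0,"az":0,"dx":0,"dy":0,"dz":-190,"fingers":50}]'
python3 -c "
from h import *
st();goal(.45,.365,.29,-79.5)"
```

```text
clock: 6.35
tool_pos: [0.6608, 0.0326, 0.2923]
orientation: [-179.7, 0.0, -79.5]
force: [-0.4, 0.1, -5.2]
opening: 0.06
t 6.35 pos [0.6608 0.0326 0.2923] ori [-1.7975e+02  3.0000e-02 -7.9530e+01] F [-0.4  0.1 -5.2] M [ 0.07 -0.05  0.03] op 60.0 j [ 19.7  17.3   4.5   0.  -76.9  -9.2]
 d [-365.1  146.8    1.8] a [-0.3  0.  -0. ]
```

```bash
python3 -m inch '[{"ax":0,"ay":0,"az":0,"dx":-25,"dy":10,"dz":0,"fingers":50},{"ax":0,"ay":0,"az":0,"dx":-75,"dy":30,"dz":0,"fingers":50},{"ax":0,"ay":0,"az":0,"dx":-130,"dy":52,"dz":0,"fingers":50},{"ax":0,"ay":0,"az":0,"dx":-185,"dy":74,"dz":0,"fingers":50},{"ax":0,"ay":0,"az":0,"dx":-240,"dy":97,"dz":0,"fingers":50},{"ax":0,"ay":0,"az":0,"dx":-295,"dy":119,"dz":0,"fingers":50},{"ax":0,"ay":0,"az":0,"dx":-340,"dy":137,"dz":0,"fingers":50},{"ax":0,"ay":0,"az":0,"dx":-365,"dy":147,"dz":0,"fingers":50}]'
python3 -m inch '[{"ax":0,"ay":0,"az":0,"dx":0,"dy":0,"dz":0,"fingers":50},{"ax":0,"ay":0,"az":0,"dx":0,"dy":0,"dz":40,"fingers":50},{"ax":0,"ay":0,"az":0,"dx":0,"dy":0,"dz":90,"fingers":50},{"ax":0,"ay":0,"az":0,"dx":0,"dy":0,"dz":140,"fingers":50},{"ax":0,"ay":0,"az":0,"dx":0,"dy":0,"dz":180,"fingers":50},{"ax":0,"ay":0,"az":0,"dx":0,"dy":0,"dz":200,"fingers":50},{"ax":0,"ay":0,"az":0,"dx":0,"dy":0,"dz":200,"fingers":50}]'
python3 - <<'E'
from h import *
import pickle
st();s=snap('side','side3');t=snap('top','top3');pickle.dump((s,t),open('S3.pkl','wb'))
a=s['image'][270:400,220:400,::-1];b=t['image'][190:320,110:290,::-1]
cv2.imwrite('pics/c3.png',np.hstack([cv2.resize(a,(400,289),interpolation=3),cv2.resize(b,(400,289),interpolation=3)]))
goal(.45,.365,.013,-79.5)
E
```

```text
clock: 7.35
tool_pos: [0.4468, 0.366, 0.2877]
orientation: [179.9, -0.1, -79.4]
force: [-0.1, -0.7, -3.8]
opening: 0.0604
clock: 8.22
tool_pos: [0.4483, 0.3623, 0.087]
orientation: [179.8, -0.2, -79.6]
force: [0.3, -0.1, -4.1]
opening: 0.06
t 8.22 pos [0.4483 0.3623 0.087 ] ori [179.78  -0.22 -79.59] F [ 0.3 -0.1 -4.1] M [ 0.02 -0.07  0.02] op 60.0 j [ 58.4  18.9 -21.9  -0.  -49.5 -47.9]
 d [-0.6 -0.6 76.8] a [-0. -0. -0.]
```

View pics/c3.png

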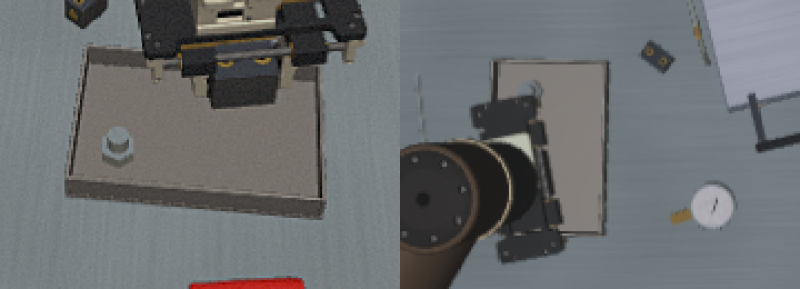

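```bash
python3 -m inch '[{"ax":0,"ay":0,"az":0,"dx":0,"dy":0,"dz":25,"fingers":50},{"ax":0,"ay":0,"az":0,"dx":0,"dy":0,"dz":50,"fingers":50},{"ax":0,"ay":0,"az":0,"dx":0,"dy":0,"dz":65,"fingers":50},{"ax":0,"ay":0,"az":0,"dx":0,"dy":0,"dz":70,"fingers":50},{"ax":0,"ay":0,"az":0,"dx":0,"dy":0,"dz":72,"fingers":50},{"ax":0,"ay":0,"az":0,"dx":0,"dy":0,"dz":73,"fingers":50}]'
python3 -m inch '[{"ax":0,"ay":0,"az":0,"dx":0,"dy":0,"dz":1,"fingers":50},{"ax":0,"ay":0,"az":0,"dx":0,"dy":0,"dz":1,"fingers":50}]'
```

```text
clock: 9.07
tool_pos: [0.4495, 0.3652, 0.0173]
orientation: [-179.9, 0.1, -79.5]
force: [0.8, 0.1, -3.8]
opening: 0.0601
clock: 9.32
tool_pos: [0.4491, 0.3648, 0.0158]
orientation: [-180.0, 0.0, -79.5]
force: [-0.6, 0.3, -4.1]
opening: 0.0596
```

```bash
python3 -m inch '[{"ax":0,"ay":0,"az":0,"dx":0,"dy":0,"dz":1,"fingers":50},{"ax":0,"ay":0,"az":0,"dx":0,"dy":0,"dz":2,"fingers":50},{"ax":0,"ay":0,"az":0,"dx":0,"dy":0,"dz":2,"fingers":50}]'
python3 -m inch '[{"ax":0,"ay":0,"az":0,"dx":0,"dy":0,"dz":1,"fingers":50},{"ax":0,"ay":0,"az":0,"dx":0,"dy":0,"dz":1,"fingers":50}]'
python3 -m inch '[{"ax":0,"ay":0,"az":0,"dx":0,"dy":0,"dz":1,"fingers":50},{"ax":0,"ay":0,"az":0,"dx":0,"dy":0,"dz":1,"fingers":50}]'
```

```text
clock: 9.7
tool_pos: [0.449, 0.3646, 0.0134]
orientation: [180.0, -0.0, -79.5]
force: [-0.7, 1.2, -4.0]
opening: 0.0602
clock: 9.95
tool_pos: [0.449, 0.3646, 0.0124]
orientation: [180.0, -0.0, -79.5]
force: [-0.5, -0.5, -4.3]
opening: 0.0599
clock: 10.2
tool_pos: [0.4491, 0.3646, 0.0115]
orientation: [180.0, -0.0, -79.5]
force: [-0.6, -0.5, -5.1]
opening: 0.0601
```

```bash
python3 -m inch '[{"ax":0,"ay":0,"az":0,"dx":0,"dy":0,"dz":0.7,"fingers":50},{"ax":0,"ay":0,"az":0,"dx":0,"dy":0,"dz":0.7,"fingers":50}]'
python3 -m inch '[{"ax":0,"ay":0,"az":0,"dx":0,"dy":0,"dz":0.7,"fingers":50},{"ax":0,"ay":0,"az":0,"dx":0,"dy":0,"dz":0.7,"fingers":50}]'
```

```text
clock: 10.45
tool_pos: [0.4491, 0.3648, 0.011]
orientation: [-180.0, 0.0, -79.5]
force: [-1.2, -0.6, -2.0]
opening: 0.06
clock: 10.7
tool_pos: [0.4491, 0.3647, 0.0109]
orientation: [-180.0, 0.0, -79.5]
force: [-2.5, -1.5, 5.6]
opening: 0.06
```

Contact: the force has gone from -5 to +5.6 N. I release the block.

```bash
python3 -m inch '[{"ax":0,"ay":0,"az":0,"dx":0,"dy":0,"dz":-0.3,"fingers":66},{"ax":0,"ay":0,"az":0,"dx":0,"dy":0,"dz":-0.3,"fingers":76},{"ax":0,"ay":0,"az":0,"dx":0,"dy":0,"dz":-0.3,"fingers":76},{"ax":0,"ay":0,"az":0,"dx":0,"dy":0,"dz":-0.3,"fingers":76}]'
python3 -m inch '[{"ax":0,"ay":0,"az":0,"dx":0,"dy":0,"dz":-15,"fingers":76},{"ax":0,"ay":0,"az":0,"dx":0,"dy":0,"dz":-50,"fingers":76},{"ax":0,"ay":0,"az":0,"dx":0,"dy":0,"dz":-110,"fingers":76},{"ax":0,"ay":0,"az":0,"dx":0,"dy":0,"dz":-170,"fingers":76},{"ax":0,"ay":0,"az":0,"dx":0,"dy":0,"dz":-230,"fingers":76},{"ax":0,"ay":0,"az":0,"dx":0,"dy":0,"dz":-230,"fingers":76}]'
python3 - <<'E'
from h import *
st();goal(.495,.0030,.19,-77.6)
s=snap('wrist','wrist4');
E
```

```text
clock: 11.2
tool_pos: [0.4491, 0.3647, 0.0104]
orientation: [180.0, -0.0, -79.5]
force: [-1.1, 0.3, -0.0]
opening: 0.0761
clock: 11.95
tool_pos: [0.451, 0.3665, 0.2477]
orientation: [-179.5, 0.4, -79.5]
force: [-0.1, 0.2, -0.4]
opening: 0.0757
t 11.95 pos [0.451  0.3665 0.2477] ori [-179.5     0.41  -79.49] F [-0.1  0.2 -0.4] M [ 0.04 -0.01  0.02] op 75.7 j [ 58.4  10.6 -10.2   0.1 -68.6 -48. ]
 d [365.9  23.5  54.9] a [-0.5  0.4 -1.9]
```

View pics/wrist4.png

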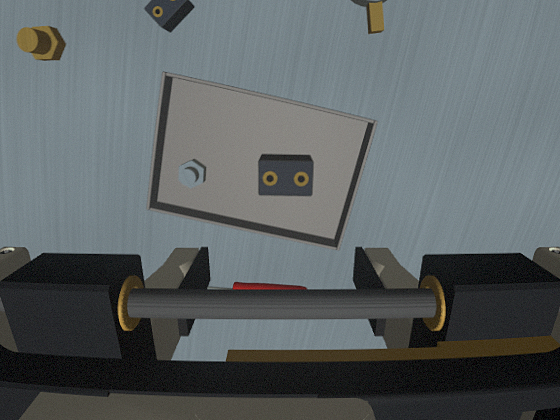

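The block (286,175) stands upright and clear of the tray walls and the union (192,173). Next is the rail.

```bash
python3 -m inch '[{"ax":0,"ay":0,"az":-1.9,"dx":40,"dy":4,"dz":0,"fingers":36},{"ax":0,"ay":0,"az":-1.9,"dx":366,"dy":26,"dz":0,"fingers":36},{"ax":0,"ay":0,"az":-1.9,"dx":366,"dy":26,"dz":0,"fingers":36},{"ax":0,"ay":0,"az":-1.9,"dx":366,"dy":26,"dz":0,"fingers":36},{"ax":0,"ay":0,"az":-1.9,"dx":366,"dy":26,"dz":0,"fingers":36},{"ax":0,"ay":0,"az":-1.9,"dx":366,"dy":26,"dz":0,"fingers":36},{"ax":0,"ay":0,"az":-1.9,"dx":366,"dy":26,"dz":20,"fingers":36},{"ax":0,"ay":0,"az":-1.9,"dx":366,"dy":26,"dz":60,"fingers":36}]'
python3 - <<'E'
from h import *
import pickle
st();goal(.495,.0030,.071,-77.6)
s=snap('wrist','wrist5');pickle.dump(s,open('W5.pkl','wb'))
print([(np.round(r['position'],1),r['score']) for r in landmark_of('rail','wrist')[:2]])
E
```

```text
clock: 13.0
tool_pos: [0.4904, -0.0015, 0.1805]
orientation: [-179.9, 0.0, -77.8]
force: [0.0, 0.9, -0.3]
opening: 0.0361
t 13.0 pos [ 0.4904 -0.0015  0.1805] ori [-1.7988e+02  1.0000e-02 -7.7780e+01] F [ 0.   0.9 -0.3] M [ 0.16 -0.07 -0.03] op 36.1 j [ 22.9   5.1 -26.    0.  -58.8 -10.6]
 d [ -3.4  -5.3 109.5] a [-0.1  0.  -0.2]
[(array([274.6, 216.4]), 0.71), (array([405.4,  94.7]), 0.45)]
```

View pics/wrist5.png

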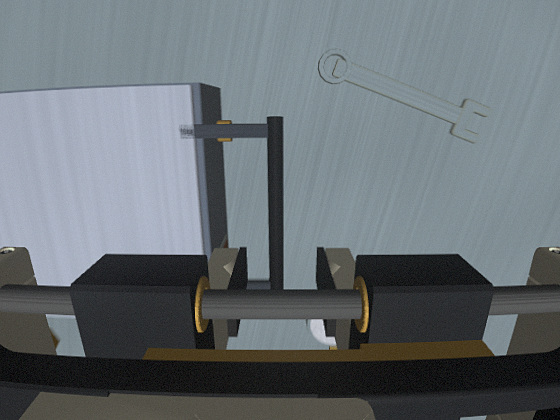

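Run:
```python
from h import *
import pickle
W=pickle.load(open('W5.pkl','rb'))
a=atz(W,(275,120),.09);b=atz(W,(276,285),.09);print(a,b,np.degrees(np.arctan2(-(b-a)[0],(b-a)[1])))
# compare line at y=.003
f=(.003-a[1])/(b[1]-a[1]);print(a+f*(b-a))
st();goal(.495,.0030,.071,-77.6)
```

```text
[ 0.51033238 -0.0678961   0.09      ] [0.48154663 0.06477962 0.09      ] 12.241351530173114
[0.49495053 0.003      0.09      ]
t 13.1 pos [ 0.4866 -0.0014  0.1764] ori [179.52  -0.   -77.75] F [ 0.1 -0.1  0.3] M [ 0.06  0.08 -0.02] op 36.1 j [ 23.    5.3 -26.3  -0.1 -58.9 -10.7]
 d [ -2.5 -10.  105.4] a [ 0.5 -0.  -0.1]
```

```bash
python3 -m inch '[{"ax":0,"ay":0,"az":0,"dx":-2.5,"dy":-6,"dz":10,"fingers":36},{"ax":0,"ay":0,"az":0,"dx":-2.5,"dy":-6,"dz":30,"fingers":36},{"ax":0,"ay":0,"az":0,"dx":-2.5,"dy":-6,"dz":30,"fingers":36},{"ax":0,"ay":0,"az":0,"dx":-2.5,"dy":-6,"dz":30,"fingers":36}]'
python3 -c "
from h import *
st();goal(.495,.003,.071,-77.6)"
```

```text
clock: 13.6
tool_pos: [0.4962, 0.0043, 0.1516]
orientation: [-179.9, -0.0, -77.6]
force: [-0.3, 0.3, -0.1]
opening: 0.036
t 13.6 pos [0.4962 0.0043 0.1516] ori [-1.7992e+02 -1.0000e-02 -7.7570e+01] F [-0.3  0.3 -0.1] M [ 0.01 -0.08 -0.04] op 36.0 j [ 23.3   7.4 -27.6   0.  -54.9 -10.8]
 d [ 1.   1.5 80.6] a [-0.1 -0.   0. ]
```

```bash
python3 -m inch '[{"ax":0,"ay":0,"az":0,"dx":1,"dy":1.5,"dz":30,"fingers":36},{"ax":0,"ay":0,"az":0,"dx":1,"dy":1.5,"dz":60,"fingers":36},{"ax":0,"ay":0,"az":0,"dx":1,"dy":1.5,"dz":80,"fingers":36},{"ax":0,"ay":0,"az":0,"dx":1,"dy":1.5,"dz":80,"fingers":36},{"ax":0,"ay":0,"az":0,"dx":1,"dy":1.5,"dz":80,"fingers":36}]'
python3 -m inch '[{"ax":0,"ay":0,"az":0,"dx":0,"dy":0,"dz":0,"fingers":20},{"ax":0,"ay":0,"az":0,"dx":0,"dy":0,"dz":0,"fingers":5},{"ax":0,"ay":0,"az":0,"dx":0,"dy":0,"dz":0,"fingers":5},{"ax":0,"ay":0,"az":0,"dx":0,"dy":0,"dz":0,"fingers":5},{"ax":0,"ay":0,"az":0,"dx":0,"dy":0,"dz":0,"fingers":5}]'
python3 -c "
from h import *
st()"
```

```text
clock: 14.22
tool_pos: [0.4952, 0.0028, 0.0718]
orientation: [-179.9, -0.0, -77.6]
force: [0.4, 0.5, 0.7]
opening: 0.0357
clock: 14.85
tool_pos: [0.4948, 0.0027, 0.0708]
orientation: [-179.9, -0.0, -77.6]
force: [1.4, -0.1, 2.1]
opening: 0.0109
t 14.85 pos [0.4948 0.0027 0.0708] ori [-179.93   -0.    -77.61] F [ 1.4 -0.1  2.1] M [ 0.15 -0.55 -0.  ] op 10.9 j [ 23.1  13.1 -33.4   0.  -43.5 -10.8]
```

```bash
python3 -m inch '[{"ax":0,"ay":0,"az":0,"dx":0,"dy":0,"dz":-2.5,"fingers":5},{"ax":0,"ay":0,"az":0,"dx":0,"dy":-0.1,"dz":-7.5,"fingers":5},{"ax":0,"ay":0,"az":0,"dx":0,"dy":-0.4,"dz":-15,"fingers":5},{"ax":0,"ay":0,"az":0,"dx":0,"dy":-1,"dz":-22.5,"fingers":5},{"ax":0,"ay":0,"az":0,"dx":0,"dy":-1.8,"dz":-30,"fingers":5},{"ax":0,"ay":0,"az":0,"dx":0,"dy":-2.8,"dz":-37.4,"fingers":5},{"ax":0,"ay":0,"az":0,"dx":0,"dy":-4,"dz":-44.8,"fingers":5},{"ax":0,"ay":0,"az":0,"dx":0,"dy":-5,"dz":-49.7,"fingers":5}]'
python3 - <<'E'
from h import *
st();s=snap('side','side6');cv2.imwrite('pics/c6.png',cv2.resize(s['image'][100:300,150:420,::-1],(800,593),interpolation=3))
E
```

```text
clock: 15.85
tool_pos: [0.4997, 0.0037, 0.1205]
orientation: [-179.9, 0.0, -77.6]
force: [6.4, -0.2, -5.4]
opening: 0.0109
t 15.85 pos [0.4997 0.0037 0.1205] ori [-179.93    0.    -77.62] F [ 6.4 -0.2 -5.4] M [-0.06 -2.13  0.02] op 10.9 j [ 23.    9.7 -29.5   0.  -50.7 -10.6]
```

View pics/c6.png

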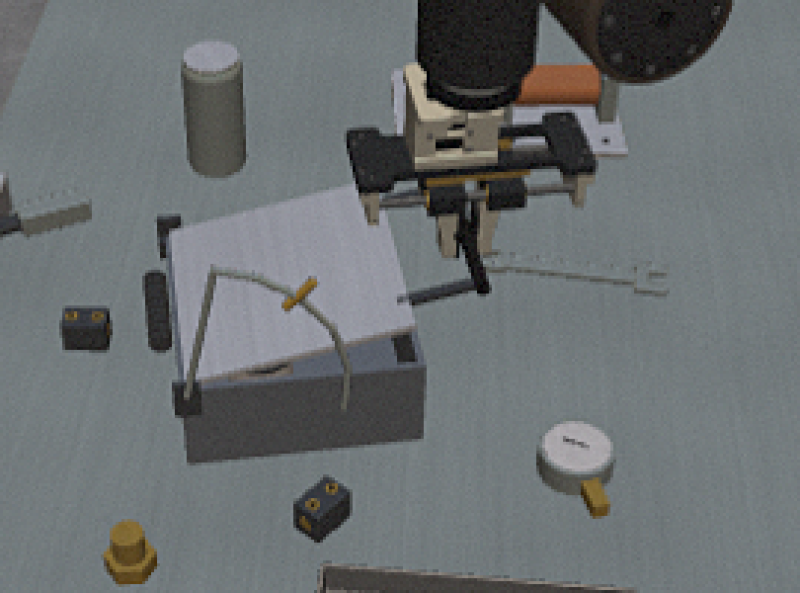

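```bash
python3 -m inch '[{"ax":0,"ay":0,"az":0,"dx":0,"dy":-2.2,"dz":-7.3,"fingers":5},{"ax":0,"ay":0,"az":0,"dx":0,"dy":-5.7,"dz":-19.4,"fingers":5},{"ax":0,"ay":0,"az":0,"dx":0,"dy":-9.5,"dz":-31.3,"fingers":5},{"ax":0,"ay":0,"az":0,"dx":0,"dy":-13.8,"dz":-43,"fingers":5},{"ax":0,"ay":0,"az":0,"dx":0,"dy":-18.7,"dz":-54.5,"fingers":5},{"ax":0,"ay":0,"az":0,"dx":0,"dy":-24.2,"dz":-65.7,"fingers":5},{"ax":0,"ay":0,"az":0,"dx":0,"dy":-29,"dz":-74.5,"fingers":5},{"ax":0,"ay":0,"az":0,"dx":0,"dy":-33,"dz":-81,"fingers":5}]'
python3 -c "
from h import *
st()"
```

```text
clock: 16.9
tool_pos: [0.5299, 0.0103, 0.2016]
orientation: [179.8, 0.0, -77.6]
force: [-7.7, 0.3, 0.5]
opening: 0.011
t 16.9 pos [0.5299 0.0103 0.2016] ori [ 1.7982e+02  1.0000e-02 -7.7640e+01] F [-7.7  0.3  0.5] M [ 0.09  2.77 -0.02] op 11.0 j [ 22.3   8.1 -19.5  -0.  -62.6  -9.9]
```

```bash
python3 -m inch '[{"ax":0,"ay":0,"az":0,"dx":0,"dy":0,"dz":0,"fingers":5},{"ax":0,"ay":0,"az":0,"dx":0,"dy":0,"dz":0,"fingers":5}]'
python3 - <<'E'
from h import *
st();s=snap('side','side7');cv2.imwrite('pics/c7.png',cv2.resize(s['image'][80:280,150:420,::-1],(800,593),interpolation=3))
E
```

```text
clock: 17.15
tool_pos: [0.5298, 0.0103, 0.2013]
orientation: [179.8, 0.0, -77.6]
force: [-6.6, 0.2, 1.0]
opening: 0.0111
t 17.15 pos [0.5298 0.0103 0.2013] ori [ 1.7982e+02  1.0000e-02 -7.7650e+01] F [-6.6  0.2  1. ] M [ 0.1   2.68 -0.01] op 11.1 j [ 22.3   8.1 -19.6  -0.  -62.5  -9.9]
```

View pics/c7.png

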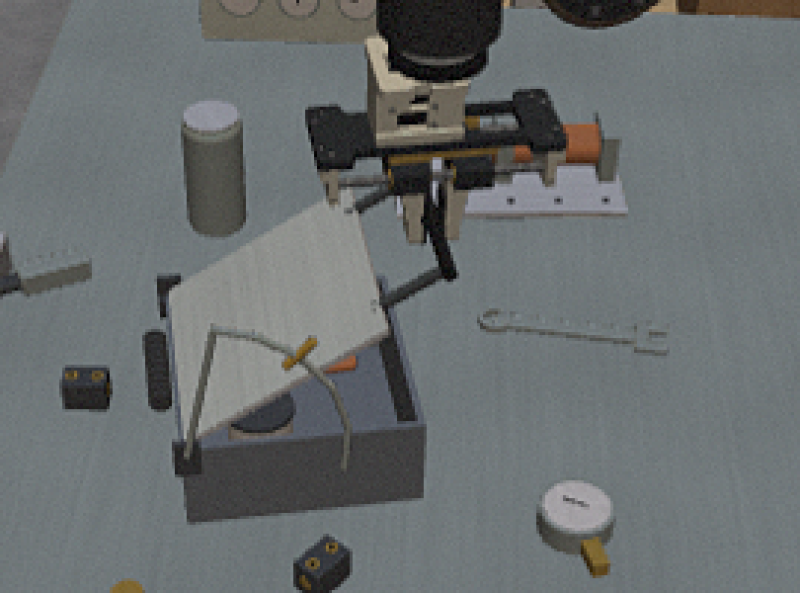

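```bash
python3 -m inch '[{"ax":0,"ay":0,"az":0,"dx":0,"dy":-3.3,"dz":-6.3,"fingers":5},{"ax":0,"ay":0,"az":0,"dx":0,"dy":-10.4,"dz":-16.6,"fingers":5},{"ax":0,"ay":0,"az":0,"dx":0,"dy":-18,"dz":-26.5,"fingers":5},{"ax":0,"ay":0,"az":0,"dx":0,"dy":-26.1,"dz":-36,"fingers":5},{"ax":0,"ay":0,"az":0,"dx":0,"dy":-34.7,"dz":-45.1,"fingers":5},{"ax":0,"ay":0,"az":0,"dx":0,"dy":-41.8,"dz":-52.1,"fingers":5},{"ax":0,"ay":0,"az":0,"dx":0,"dy":-49.3,"dz":-58.8,"fingers":5},{"ax":0,"ay":0,"az":0,"dx":0,"dy":-53.1,"dz":-62,"fingers":5}]'
python3 -m inch '[{"ax":0,"ay":0,"az":0,"dx":0,"dy":0,"dz":0,"fingers":5},{"ax":0,"ay":0,"az":0,"dx":0,"dy":0,"dz":0,"fingers":5}]'
python3 - <<'E'
from h import *
import pickle
st();p=np.array(get_obs()['tool_pos'])+[0,0,.019]
h=np.array([.4947+.2442,.003+.0537,.0905]);d=p-h;hx=-(d[0]*np.cos(.2155)+d[1]*np.sin(.2155));print('q',np.arctan2(d[2],hx),'r',np.hypot(hx,d[2]))
s=snap('side','side8');pickle.dump(s,open('S8.pkl','wb'));cv2.imwrite('pics/c8.png',cv2.resize(s['image'][80:280,150:420,::-1],(800,593),interpolation=3))
E
```

```text
clock: 18.2
tool_pos: [0.5831, 0.0219, 0.2659]
orientation: [-180.0, -0.0, -77.6]
force: [-10.4, 1.8, 10.3]
opening: 0.011
clock: 18.45
tool_pos: [0.5832, 0.0219, 0.2658]
orientation: [-179.9, -0.0, -77.6]
force: [-9.8, 1.5, 10.3]
opening: 0.011
t 18.45 pos [0.5832 0.0219 0.2658] ori [-1.7993e+02 -3.0000e-02 -7.7590e+01] F [-9.8  1.5 10.3] M [0.46 3.58 0.07] op 11.0 j [ 21.4  10.6  -7.8   0.  -71.5  -9. ]
q 0.8833018510162719 r 0.25146161057228383
```

View pics/c8.png

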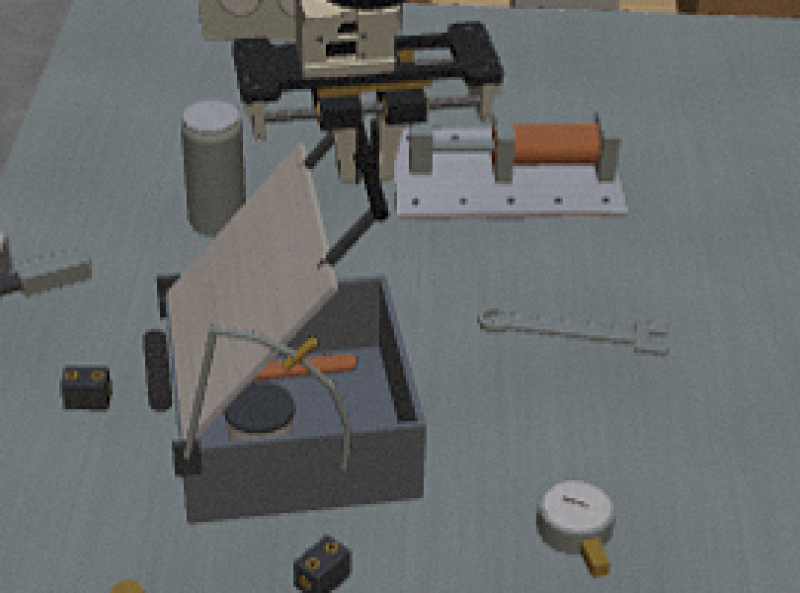

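```bash
cat >> h.py <<'E'
def qimg(s,uv,yt,h=np.array([.4947+.2442,.003+.0537,.0905]),a=.2155):
    ex=np.array([np.cos(a),np.sin(a),0]);ey=np.array([-np.sin(a),np.cos(a),0])
    o,d=ray(s,uv);t=(yt-(o-h)@ey)/(d@ey);p=o+t*d-h
    x=-(p@ex);return np.arctan2(p[2],x),np.hypot(x,p[2])
E
python3 - <<'E'
from h import *
import pickle
s=pickle.load(open('S8.pkl','rb'));k=270/800
f=lambda u,v:(150+(u+.5)*k-.5,80+(v+.5)*200/593-.5)
print('rail end',qimg(s,f(379,212),.075),'corner top',qimg(s,f(337,286),.098),'pin',qimg(s,f(300,353),.110))
E
```

```text
rail end (np.float64(0.8872916694350009), np.float64(0.25019468893104985)) corner top (np.float64(0.8712343566391186), np.float64(0.191071951499131)) pin (np.float64(0.7936029125957713), np.float64(0.13204876111195724))
```

```bash
python3 -m inch '[{"ax":0,"ay":0,"az":0,"dx":0,"dy":3.2,"dz":2.1,"fingers":5},{"ax":0,"ay":0,"az":0,"dx":0,"dy":9.2,"dz":6.9,"fingers":5},{"ax":0,"ay":0,"az":0,"dx":0,"dy":16.5,"dz":13.8,"fingers":5},{"ax":0,"ay":0,"az":0,"dx":0,"dy":23.5,"dz":20.9,"fingers":5},{"ax":0,"ay":0,"az":0,"dx":0,"dy":30.2,"dz":28.3,"fingers":5},{"ax":0,"ay":0,"az":0,"dx":0,"dy":36.7,"dz":35.9,"fingers":5},{"ax":0,"ay":0,"az":0,"dx":0,"dy":41.3,"dz":41.8,"fingers":5},{"ax":0,"ay":0,"az":0,"dx":0,"dy":45,"dz":46.7,"fingers":5}]'
python3 -m inch '[{"ax":0,"ay":0,"az":0,"dx":0,"dy":0,"dz":0,"fingers":5},{"ax":0,"ay":0,"az":0,"dx":0,"dy":0,"dz":0,"fingers":5},{"ax":0,"ay":0,"az":0,"dx":0,"dy":0,"dz":0,"fingers":5}]'
python3 - <<'E'
from h import *
import pickle
st();p=np.array(get_obs()['tool_pos'])+[0,0,.019]
h=np.array([.4947+.2442,.003+.0537,.0905]);d=p-h;hx=-(d[0]*np.cos(.2155)+d[1]*np.sin(.2155));print('q',np.arctan2(d[2],hx),'r',np.hypot(hx,d[2]))
s=snap('side','side9');pickle.dump(s,open('S9.pkl','wb'));cv2.imwrite('pics/c9.png',cv2.resize(s['image'][80:280,150:420,::-1],(800,593),interpolation=3));snap('top','top9')
E
```

```text
clock: 19.5
tool_pos: [0.5393, 0.0122, 0.2164]
orientation: [-180.0, -0.0, -77.6]
force: [-1.5, -2.5, 2.8]
opening: 0.0109
clock: 19.88
tool_pos: [0.5394, 0.0123, 0.2166]
orientation: [-180.0, -0.0, -77.6]
force: [-1.8, -2.1, 0.8]
opening: 0.0108
t 19.88 pos [0.5394 0.0123 0.2166] ori [-1.800e+02 -1.000e-02 -7.763e+01] F [-1.8 -2.1  0.8] M [-0.8   0.42  0.05] op 10.8 j [ 22.1   8.2 -17.3   0.  -64.5  -9.8]
q 0.6171039325887461 r 0.2506643073083069
```

View pics/c9.png

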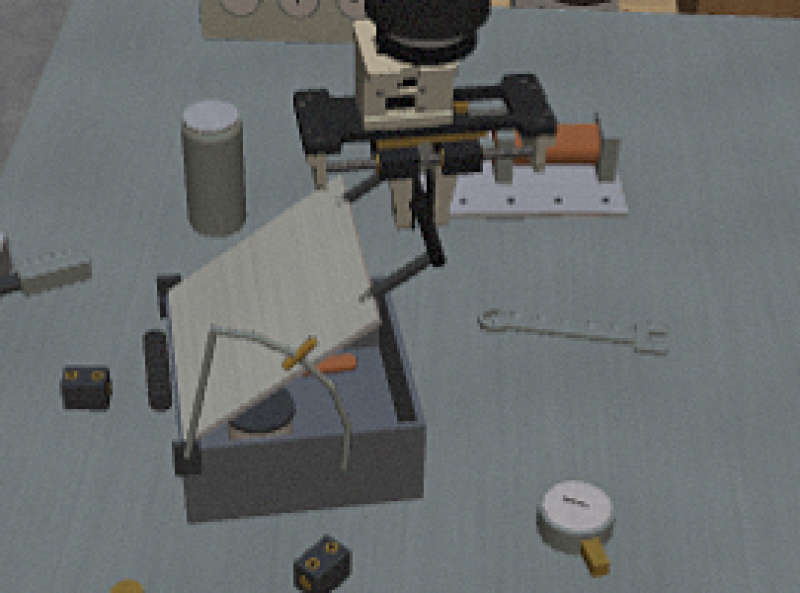

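View pics/top9.png

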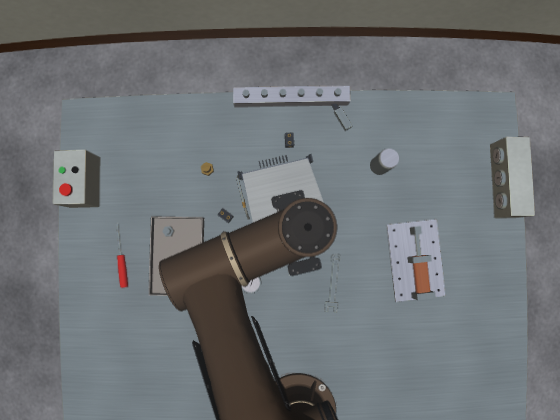

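View pics/side9.png

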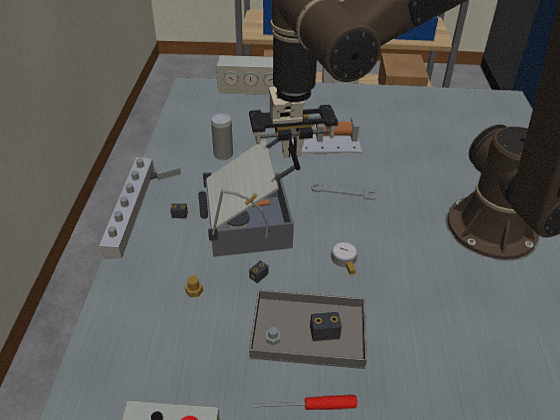

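Run:
```python
from h import *
import pickle
s=pickle.load(open('S9.pkl','rb'));k=270/800
f=lambda u,v:(150+(u+.5)*k-.5,80+(v+.5)*200/593-.5)
print('rail end',qimg(s,f(437,258),.075),'corner top',qimg(s,f(382,317),.098))
st()
```

```text
rail end (np.float64(0.6221317870370773), np.float64(0.2504113319888848)) corner top (np.float64(0.617489128394594), np.float64(0.19325991427377248))
t 19.98 pos [0.5393 0.0123 0.2165] ori [-1.800e+02 -1.000e-02 -7.763e+01] F [-1.4 -2.7  0.9] M [-0.8   0.34 -0.01] op 11.2 j [ 22.1   8.2 -17.3   0.  -64.5  -9.8]
```

```bash
python3 -m inch '[{"ax":0,"ay":0,"az":0,"dx":0,"dy":0,"dz":0,"fingers":5},{"ax":0,"ay":0,"az":0,"dx":0,"dy":0,"dz":0,"fingers":5},{"ax":0,"ay":0,"az":0,"dx":0,"dy":0,"dz":0,"fingers":5},{"ax":0,"ay":0,"az":0,"dx":0,"dy":0,"dz":0,"fingers":5}]'
python3 -c "
from h import *
st();print(close_job());st()"
```

```text
clock: 20.48
tool_pos: [0.5393, 0.0123, 0.2165]
orientation: [-180.0, -0.0, -77.6]
force: [-0.3, -3.5, 0.8]
opening: 0.0107
t 20.48 pos [0.5393 0.0123 0.2165] ori [-1.7999e+02 -1.0000e-02 -7.7630e+01] F [-0.3 -3.5  0.8] M [-1.2  -0.13 -0.06] op 10.7 j [ 22.1   8.2 -17.3   0.  -64.5  -9.8]
the job is handed in; nothing more can be done
None
the job is handed in; nothing more can be done
```

I handed the job in at about 20.5 s, with the fingers still holding the cover still by its rail. No verdict was reported.

- **Valve block:** I lifted the largest block off the cover (the gripper read 60 mm across it) and stood it upright in the tray. The last side picture shows it standing there, clear of the union and the walls.
- **Cover:** I raised it by its rail to about 0.88 rad, roughly 5° past balance, gripping it throughout. I then brought it back to about 0.62 rad, about 10.3° below the 0.80 rad balance point.
- **Last checks:** The final angle read 0.617 from the arm's pose and 0.617–0.622 from the side camera. At the top, the arm gave 0.883 and the camera 0.871–0.887. The camera put the brass pin at 0.794 against the stated 0.80. The arm was motionless at the end with only a few newtons on the wrist. The bystanders visible in the pictures show no change.
- **Disagreements:** The fingers read about 11 mm on the 12 mm rail. Small errors in my arc put up to about 14 N along the cover during the swing, and I trimmed them out on the way.

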